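Set up the honing jig: load the oilstone, raise the blade rest to the clip and hold it

TASK

Get the honing jig ready for the chisel: slide the tray with the oilstone in between the jig's rails, under their metal lips, until it is fully home against the back stop. Then take the hinged blade rest by its round dowel handle, swing it up until its brass pointer lines up with the brass clip on the quadrant, and finish while still holding it there by the handle - its wing nut is loose and it would drop - so that I can tighten the nut. Leave the clip where it is set, and do not disturb the chisel, oil can or brush.

Things in the scene. Friction and masses are not known exactly. Their poses are not given: they have to be found in the camera images.
- honing_jig: Wooden sharpening jig screwed to the bench; origin on the bench, on the centre line of its tray slot, which runs along the jig's y axis between two rails (near rail, -x, 33 mm high; far rail 18 mm). The slot has no floor: the tray slides on the bench itself. Blade rest on the -x side; upright aluminium quadrant plate at y = -115 mm, 130 mm high.
- slot_mouth (a point): Middle of the slot's open end on the bench, jig frame (0, 90, 0) mm. Rails' inner faces are 87 mm apart; flared guides before the mouth reach 30 mm farther out and open to about 112 mm. Aluminium lips on the rails, underside 10.5 mm above the bench, leave 78 mm between them.
- slot_stop (a point): Middle of the back stop's face on the bench, jig frame (0, -100, 0) mm: the tray is home when its leading edge touches it. The stop is a 26 mm high wooden block.
- stone_tray: Loose flat plywood tray, base 84 x 260 x 8 mm, with the stone about 0.7 kg; origin in the middle of its underside, y axis lengthwise. A frame 73 mm wide, 19 mm high, from y = -129 to +89 mm holds the oilstone. The end y = -130 mm goes in first. Home: tray origin at (0, 30) mm in the jig's frame, axes parallel to the jig's.
- tray_grip (a point): Middle of the tray's upright dark wood grip, 18 mm thick (tray x) by 34 mm (tray y), at tray (0, 111) mm, 33 mm above the bench; its top is 49 mm above the bench. When the tray is home the grip stands 51 mm outside the mouth.
- oilstone: Oilstone bedded in an oak block, 62 x 205 x 35 mm, lying loose in the tray's frame, its top 43 mm above the bench. Origin in the middle of its underside, 20 mm toward -y from the tray's origin and 8 mm above it.
- blade_rest (a joint): Angle in rad of the blade rest, the notched plywood board 190 mm wide and 112 mm deep hinged along the jig's near rail: 0 = lying level on two posts, grows as its free (-x) edge is swung up, to 0.95. The hinge is free: it drops back when let go. The board weighs about 0.3 kg.
- rest_hinge (a point): Point on the hinge axis of the blade rest, 42 mm above the bench, midway along the rest; the axis is the jig's y axis direction. In the jig's frame: (-64.5, -5, 42) mm.
- rest_handle (a point): Round dowel handle of the blade rest, 12 mm thick, 110 mm clear between the two horns of the board, parallel to the hinge and 100 mm from it. The point lies in the middle of the dowel, 42 mm above the bench while the rest lies level. 38 mm of clear space between dowel and board, nothing on the other side or below it down to the bench. It is part of the rest and turns with it.
- rest_pointer (a point): Tip of the brass pointer at the -y end of the blade rest, 118 mm from the hinge axis. Axes of the rest: its -x axis points from the hinge to the free edge.
- angle_clip (a joint): Angle in rad at which the brass clip is clamped on the quadrant, in the same measure as the blade rest's angle: the rest lines up when both joints read the same. Differs from start to start (0.38 to 0.66); stiff, not to be moved.
- clip_mark (a point): The point where the pointer's tip comes when the rest lines up with the brass clip (an 8 mm wide block straddling the quadrant's rim); 118 mm from the hinge axis, same axes convention as the pointer.
- chisel: Bystander: chisel 275 mm long, lying to the right of the jig. Origin in its middle.
- oil_can: Bystander: oil can 166 mm high, standing behind the jig. Origin in the middle of its foot.
- brush: Bystander: bench brush 266 mm long, 62 mm high, lying near the front edge of the bench. Origin in its middle.

How it is judged:
By the outcome, as a careful person would: the job done as asked, in the order asked, and still so for the second after the job is handed in, while the arm keeps its last pose, push and grip.
It also fails if it takes over 67 s, if anything falls off the work surface, if the arm or the gripper's body presses on something with over 40 N, if the wrist force passes 120 N, or if a joint passes its speed limit or range.

ROBOT

A 6-joint arm with a two-finger parallel gripper is mounted at the origin on a cart in front of the work surface, level with it; the furniture and walls round the work are solid. World frame = base frame: x ahead of the robot, y to its left, z up, the work surface at z = 0. Lengths are in m, angles in degrees, forces in N, time in s.
With the tool pointing down it reaches from about 0.325 to 0.775 m from the base axis. Payload 5.5 kg.
Tool frame: the origin (TCP) lies at the centre of the arm's flange, where the gripper is bolted on; the fingertips stand 182 mm ahead of it and the grasp point (between the pads) lies 163 mm ahead of it; z points along the fingers, y is the line along which they close (so a half turn about z gives the same grasp; the last joint's range is limited). The gripper opens to 88 mm and grips with 3 to 60 N. Pads are 20 mm wide; open, the fingers measure 115 mm over their backs; the gripper's body (75 mm by 178 mm) begins 61 mm behind the grasp point.
Start: joints at [-75.441, 5.22, 70.514, -0, 104.267, -3.249], TCP at [0.183, -0.571, 0.405] pointing down, gripper open.
Joint ranges: [-164.24, 164.24], [-49.07, 125.15], [9.68, 141.18], [-86.29, 266.29], [3.28, 154.24], [-151.56, 151.56]. Speed limits (degrees/s): [147.25, 147.25, 172.46, 180, 180, 180].

INTERFACE

Orientations are given as [roll, pitch, yaw] about the fixed x, y, z axes, in that order (R = Rz(yaw) Ry(pitch) Rx(roll)).
In Python, from station import r gives the robot as it stands. The module is installed in compiled form; this text tells all that it offers. Calls block until the motion is done:
- r.reach(position, orientation): joint-space move of the TCP to a pose.
- r.servo_line(position, rotation=None, speed=0.15): straight line of the TCP; rotation=None keeps the orientation; speed is the mean speed in m/s.
- r.move_joints(angles): joint-space move.
- r.let_go() and r.grab(squeeze=None): open the fingers fully, or close them until they stop; squeeze is the grip in N (None keeps the last).
- r.wait(seconds).
- r.inverse_kinematics(position, orientation): joint angles nearest the present ones, or None.
- r.sense(): the state.
- r.snapshot(name): name is "scene" or "top" or "wrist"; returns a dict with "frame" (400x640x3 uint8, red, green, blue), "fx", "fy", "cx", "cy" (pixels), "R" (3x3) and "t" (3): a world point X has camera coordinates R X + t. Camera axes: x right, y down, z forward; pixel columns grow to the right and rows downward; lengths in m; the calibration is good to about 2 mm. A picture is of the moment at which its call begins. There is no depth.
A pose or a line that the arm cannot do raises r.IKError and nothing moves.
- r.hand_in(): hands the job in; it is judged then, once.
The state is a dict: "clock": time; "joints": joint angles; "joint_vel": joint speeds; "joint_torque": joint torques, N m; "tcp_pos": TCP position; "orientation": TCP orientation; "contact_force": force on the tool from outside, world axes, zero at the start; "torque": the same for the moment, N m; "opening": finger opening in m; "gripper_force": force on a finger pad.
Only numpy, scipy, OpenCV 4.12 (cv2) and the standard library are available. Lean on these libraries where they do the work, as an engineer would, in place of code of your own. Each camera call takes 0.05 s, during which the arm holds its last target. There are 200 camera calls.

## Working session

There is one attempt and no reset: what is moved stays moved. The work goes in short steps, each a Python script; the robot and the scene stay as the last script left them, time stands still between calls to the robot, and variables do not carry over. Pictures are saved under pics/ and viewed, at most 10 in all, crops included, and the job is handed in when it is done.

```bash
mkdir -p pics
python3 - <<'E'
from station import r
import cv2,pickle
d={}
for n in("scene","top"):
    s=r.snapshot(n); d[n]=s; cv2.imwrite(f"pics/{n}0.png",s["frame"][:,:,::-1]); print(n,s["fx"],s["cx"],s["cy"],s["R"],s["t"])
pickle.dump(d,open("d0.pkl","wb"))
E
```

```text
scene 380.89827720112834 320.11302609830074 203.25073573831412 [[ 0.90355782 -0.42841223  0.00679986]
 [-0.27643785 -0.59500942 -0.75468265]
 [ 0.32736126  0.68001967 -0.65605477]] [-0.53846702  0.16539039  1.11041509]
top 392.15009224573413 313.4438396631036 197.3214990042517 [[ 0.01663638 -0.99978679 -0.01223094]
 [-0.99837274 -0.01594305 -0.0547512 ]
 [ 0.05454453  0.0131219  -0.99842512]] [-0.04148817  0.57456799  1.29136914]
```

View pics/top0.png

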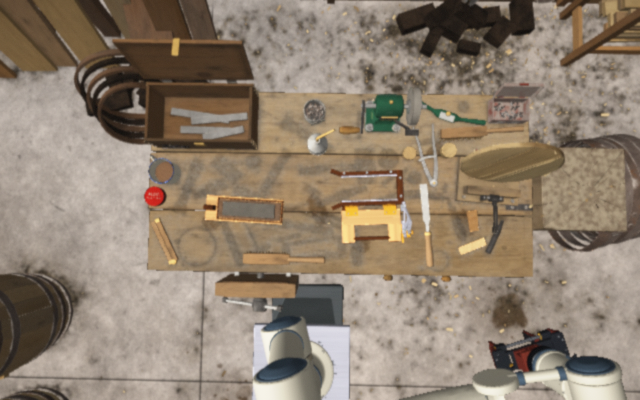

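View pics/scene0.png

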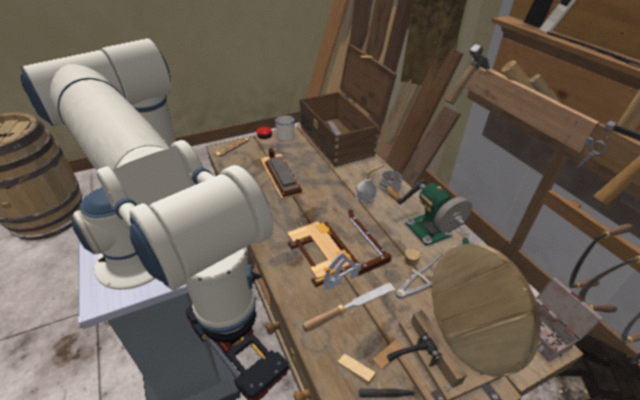

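The top view shows the tray at about (245,209) with its grip at (210,207). The jig is at about (372,203), its mouth facing left, which is world +y. I'll enlarge both.

Run:
```python
import cv2,pickle,numpy as np
d=pickle.load(open("d0.pkl","rb"))
f=d["top"]["frame"][:,:,::-1]
a=cv2.resize(f[185:235,195:295],None,fx=8,fy=8,interpolation=cv2.INTER_CUBIC)[:290]
b=cv2.resize(f[160:250,325:420],None,fx=6,fy=6,interpolation=cv2.INTER_CUBIC)
cv2.imwrite("pics/c1.png",a);cv2.imwrite("pics/c2.png",b)
```

```text
(no output)
```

View pics/c1.png

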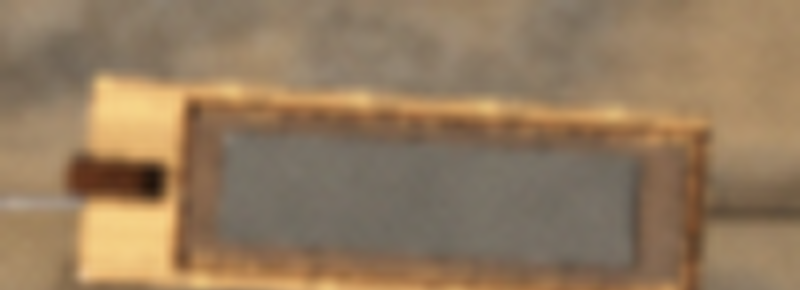

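View pics/c2.png

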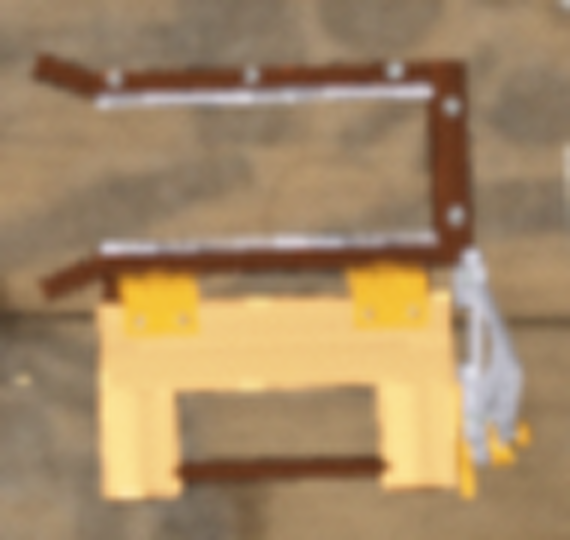

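Tray crop: stone corners at (222,135), (640,152), (632,265) and (215,243), grip top about (70–150,158–197), base left corners (97,78) and (80,283). Jig crop: lip edges run (98,105)-(430,95) and (102,245)-(437,238), dowel (178,470)-(385,465), board free corners (102,497) and (460,487). I'll compute poses from these.

```bash
cat > h.py <<'E'
import numpy as np,cv2,pickle
from scipy.optimize import least_squares
def proj(s,X):
    c=np.atleast_2d(X)@np.array(s["R"]).T+s["t"]; return np.c_[s["fx"]*c[:,0]/c[:,2]+s["cx"],s["fy"]*c[:,1]/c[:,2]+s["cy"]]
def tf(p,L): # p=(x,y,yaw deg), L local m
    c,s=np.cos(np.radians(p[2])),np.sin(np.radians(p[2])); L=np.atleast_2d(L)
    return np.c_[p[0]+c*L[:,0]-s*L[:,1],p[1]+s*L[:,0]+c*L[:,1],L[:,2]]
def fit(s,uv,L,p0):
    L=np.array(L)/1000; q=least_squares(lambda p:(proj(s,tf(p,L))-uv).ravel(),p0,loss='soft_l1',x_scale=[.01,.01,1])
    print(np.round(q.x,4)); print(np.round(proj(s,tf(q.x,L))-uv,1).tolist()); return q.x
E
python3 - <<'E'
from h import *
d=pickle.load(open("d0.pkl","rb"));s=d["top"]
print("cam",-np.array(s["R"]).T@s["t"])
uv=lambda l,x,y,k:(np.array(l)+.5)/k-.5+[x,y]
fit(s,uv([(97,78),(80,283),(708,120),(110,178)],195,185,8),[(42,130,8),(-42,130,8),(36.5,-129,19),(0,111,49)],[.6,.3,0])
fit(s,uv([(178,470),(385,465),(102,497),(460,487),(430,95),(437,238),(98,105),(102,245)],325,160,6),
 [(-164.5,50,42),(-164.5,-60,42),(-176.5,90,42),(-176.5,-100,42),(39,-100,12),(-39,-100,12),(39,90,12),(-39,90,12)],[.6,-.15,0])
E
```

```text
cam [ 0.50388611 -0.04926417  1.32028623]
[ 0.5332  0.1989 -1.7832]
[[-0.1, 0.2], [0.5, -0.4], [-0.0, 0.1], [-0.3, 0.1]]
[ 0.6096 -0.2115  2.2188]
[[0.3, 0.2], [-0.2, 0.3], [0.7, -0.3], [-0.2, 0.1], [0.7, 0.2], [0.3, -0.3], [-0.8, -0.1], [-0.9, -0.2]]
```

```bash
cat >> h.py <<'E'
from scipy.spatial.transform import Rotation as Ro
def ori(d,yax): # tool z along d, y axis approx yax -> rpy
    z=np.array(d,float);z/=np.linalg.norm(z);y=np.array(yax,float);y-=z*(y@z);y/=np.linalg.norm(y)
    return Ro.from_matrix(np.c_[np.cross(y,z),y,z]).as_euler('xyz',degrees=True).tolist()
E
python3 - <<'E'
from station import r
from h import *
s=r.snapshot("wrist");q=r.sense();R=Ro.from_euler('xyz',q["orientation"],degrees=True).as_matrix()
C=-np.array(s["R"]).T@s["t"];print(q["orientation"],s["fx"],"cam in tool",R.T@(C-q["tcp_pos"]),"axes in tool\n",R.T@np.array(s["R"]).T)
J=[.6096,-.2115,2.22]
# candidate look poses: camera on -y side looking at the quadrant
tgt=tf(J,[[-.165,-.115,.09]])[0]
for el in(30,45,60):
  for az in(-90,-110,-130,-70):
    for dist in(.3,.36):
      for k in range(4):
        e,a=np.radians([el,az]);d=-np.array([np.cos(e)*np.cos(a),np.cos(e)*np.sin(a),np.sin(e)])
        o=ori(d,Ro.from_rotvec(d*np.pi/2*k).apply([1,0,.01]))
        p=tgt-d*dist
        j=r.inverse_kinematics(p.tolist(),o)
        if j is not None: print(el,az,dist,k,np.round(p,3),np.round(j))
E
```

```text
[-1.79913843e+02 -4.58583466e-03  1.78082093e+01] 278.92445652474055 cam in tool [7.04794817e-02 2.51075180e-05 1.90592300e-02] axes in tool
 [[-8.56232551e-04 -9.66222119e-01 -2.57709300e-01]
 [ 9.99999569e-01 -9.20051182e-04  1.27048660e-04]
 [-3.59862972e-04 -2.57709080e-01  9.66222490e-01]]
30 -90 0.3 0 [ 0.449 -0.593  0.24 ] [-61.  53.  33.  43. 142. -38.]
30 -90 0.3 1 [ 0.449 -0.593  0.24 ] [-61.  53.  33.  43. 142.  52.]
30 -90 0.3 2 [ 0.449 -0.593  0.24 ] [-61.  53.  33.  43. 142. 142.]
30 -90 0.3 3 [ 0.449 -0.593  0.24 ] [ -61.   53.   33.   43.  142. -128.]
30 -110 0.3 0 [ 0.36  -0.577  0.24 ] [-69.  37.  56.  47. 128. -44.]
30 -110 0.3 1 [ 0.36  -0.577  0.24 ] [-69.  37.  56.  47. 128.  46.]
30 -110 0.3 2 [ 0.36  -0.577  0.24 ] [-69.  37.  56.  47. 128. 136.]
30 -110 0.3 3 [ 0.36  -0.577  0.24 ] [ -69.   37.   56.   47.  128. -134.]
30 -110 0.36 0 [ 0.343 -0.626  0.27 ] [-71.  43.  45.  49. 134. -41.]
30 -110 0.36 1 [ 0.343 -0.626  0.27 ] [-71.  43.  45.  49. 134.  49.]
30 -110 0.36 2 [ 0.343 -0.626  0.27 ] [-71.  43.  45.  49. 134. 139.]
30 -110 0.36 3 [ 0.343 -0.626  0.2
[... 4139 characters left out ...]
30 0.36 2 [ 0.333 -0.471  0.402] [-66.   6.  73.  29. 113. 127.]
60 -130 0.36 3 [ 0.333 -0.471  0.402] [ -66.    6.   73.   29.  113. -143.]
60 -70 0.3 0 [ 0.5   -0.474  0.35 ] [-49.  32.  46.  14. 130. -45.]
60 -70 0.3 1 [ 0.5   -0.474  0.35 ] [-49.  32.  46.  14. 130.  45.]
60 -70 0.3 2 [ 0.5   -0.474  0.35 ] [-49.  32.  46.  14. 130. 135.]
60 -70 0.3 3 [ 0.5   -0.474  0.35 ] [ -49.   32.   46.   14.  130. -135.]
60 -70 0.36 0 [ 0.511 -0.502  0.402] [-50.  39.  31.  15. 137. -44.]
60 -70 0.36 1 [ 0.511 -0.502  0.402] [-50.  39.  31.  15. 137.  46.]
60 -70 0.36 2 [ 0.511 -0.502  0.402] [-50.  39.  31.  15. 137. 136.]
60 -70 0.36 3 [ 0.511 -0.502  0.402] [ -50.   39.   31.   15.  137. -134.]
```

Run:
```python
from station import r
from h import *
d=[0,.7071,-.7071]
tgt=tf([.6096,-.2115,2.22],[[-.145,-.115,.08]])[0]
r.reach((tgt-np.array(d)*.34).tolist(),ori(d,[1,0,0]))
s=r.snapshot("wrist");pickle.dump(s,open("w1.pkl","wb"));cv2.imwrite("pics/w1.png",s["frame"][:,:,::-1]);print(r.sense()["clock"])
```

```text
1.3833
```

View pics/w1.png

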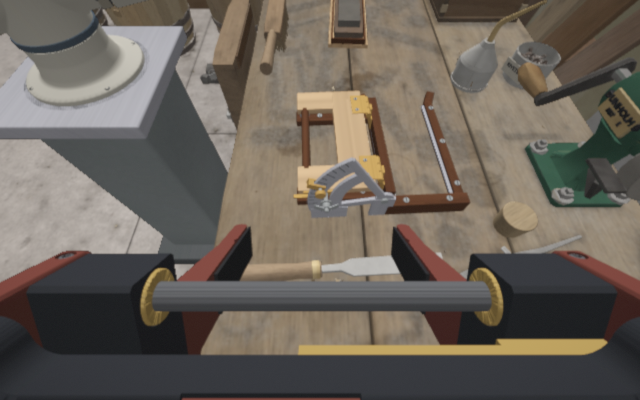

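The wrist view shows the quadrant at about (340,190), with brass at (305,197) and (320,185). I'll enlarge that part.

Run:
```python
import cv2,pickle
f=pickle.load(open("w1.pkl","rb"))["frame"][:,:,::-1]
cv2.imwrite("pics/w1c.png",cv2.resize(f[85:220,285:475],None,fx=4.2,fy=4.2,interpolation=cv2.INTER_CUBIC))
cv2.imwrite("pics/w1d.png",cv2.resize(f[150:220,285:400],None,fx=6.9,fy=6.9,interpolation=cv2.INTER_CUBIC))
```

```text
(no output)
```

View pics/w1d.png

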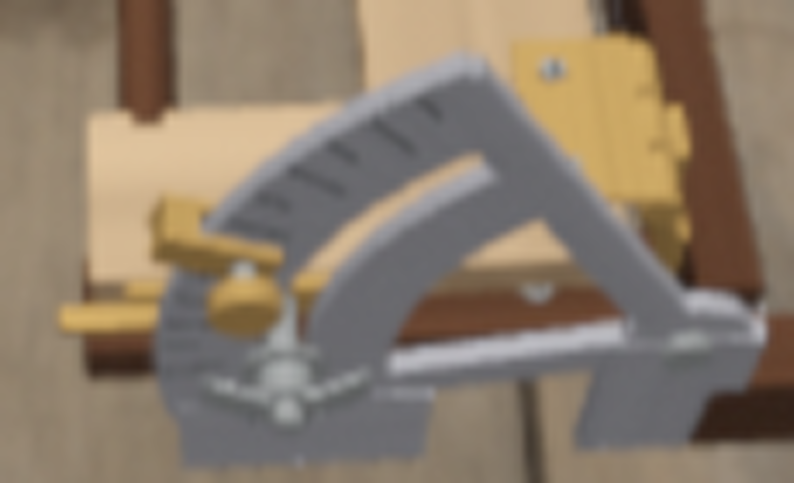

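View pics/w1c.png

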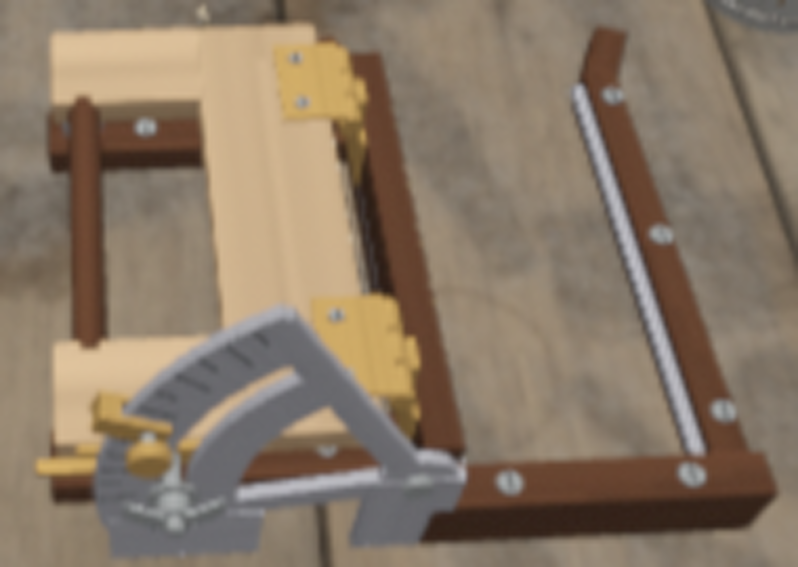

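In the crop the clip block straddles the rim at about (185,232), its front bar running to (280,262). The pointer tip is at about (62,318). The dowel ends are at (85,100) and (90,345) in the other crop, and the far lip runs (577,88)-(697,453). I'll do a joint fit.

Run:
```python
from h import *
d=pickle.load(open("d0.pkl","rb"));s=d["top"];w=pickle.load(open("w1.pkl","rb"))
uv=lambda l,x,y,k:(np.array(l)+.5)/k-.5+[x,y]
W=uv([(85,100),(90,345),(577,88),(697,453)],285,85,4.2);LW=[(-164.5,50,42),(-164.5,-60,42),(39,90,11.5),(39,-100,11.5)]
J=fit(w,W,LW,[.61,-.21,2])
T=uv([(178,470),(385,465),(102,497),(460,487),(430,95),(437,238)],325,160,6)
LT=[(-164.5,50,42),(-164.5,-60,42),(-176.5,90,42),(-176.5,-100,42),(39,-100,12),(-39,-100,12)]
JT=fit(s,T,LT,[.61,-.21,2])
L1=np.array(LW)/1000;L2=np.array(LT)/1000
q=least_squares(lambda p:np.r_[(proj(w,tf(p,L1))-W).ravel()*.7,(proj(s,tf(p,L2))-T).ravel()],J).x;print("joint",q)
for P in(J,q):
  for y in(-.108,-.115,-.122):
    for th in(0,.38,.45,.5,.55,.6,.66):
      o=[]
      for R in(.100,.118,.125):
        o.append(np.round((proj(w,tf(P,[[-.0645-R*np.cos(th),y,.042+R*np.sin(th)]]))[0]-[285,150]+.5)*6.9))
      print(y,th,np.array(o).tolist())
```

```text
[ 0.6114 -0.2064  2.3976]
[[1.0, 1.8], [1.1, -1.0], [-1.6, -1.5], [-1.0, 3.3]]
[ 0.6096 -0.2101  2.5043]
[[0.1, 0.3], [-0.4, 0.2], [0.6, -0.1], [-0.4, -0.0], [0.2, 0.1], [-0.1, -0.5]]
joint [ 0.61058289 -0.20746414  2.68660021]
-0.108 0 [[161.0, 315.0], [67.0, 318.0], [30.0, 320.0]]
-0.108 0.38 [[193.0, 205.0], [95.0, 186.0], [55.0, 179.0]]
-0.108 0.45 [[209.0, 183.0], [112.0, 160.0], [72.0, 151.0]]
-0.108 0.5 [[222.0, 168.0], [126.0, 141.0], [87.0, 130.0]]
-0.108 0.55 [[237.0, 152.0], [142.0, 122.0], [104.0, 110.0]]
-0.108 0.6 [[253.0, 137.0], [161.0, 103.0], [123.0, 89.0]]
-0.108 0.66 [[274.0, 119.0], [185.0, 80.0], [149.0, 65.0]]
-0.115 0 [[162.0, 347.0], [67.0, 350.0], [30.0, 352.0]]
-0.115 0.38 [[195.0, 238.0], [95.0, 221.0], [55.0, 213.0]]
-0.115 0.45 [[210.0, 217.0], [112.0, 195.0], [72.0, 186.0]]
-0.115 0.5 [[223.0, 202.0], [126.0, 176.0], [87.0, 166.0]]
-0.115 0.55 [[238.0, 187.0], [143.0, 157.0], [104.0, 145.0]]
-0.115 0.6 [[255.0, 172.0], [162.0, 138.0], [124.0, 125.0]]
-0.115 0.66 [[276.0, 154.0], [187.0, 116.0], [150.0, 101.0]]
-0.122 0 [[163.0, 379.0], [67.0, 383.0], [2
[... 917 characters left out ...]
9.0, 226.0], [110.0, 204.0], [70.0, 195.0]]
-0.115 0.5 [[222.0, 211.0], [124.0, 185.0], [85.0, 175.0]]
-0.115 0.55 [[237.0, 196.0], [141.0, 167.0], [102.0, 155.0]]
-0.115 0.6 [[253.0, 181.0], [160.0, 148.0], [122.0, 135.0]]
-0.115 0.66 [[275.0, 163.0], [185.0, 125.0], [148.0, 110.0]]
-0.122 0 [[161.0, 388.0], [65.0, 392.0], [27.0, 393.0]]
-0.122 0.38 [[194.0, 282.0], [93.0, 265.0], [53.0, 258.0]]
-0.122 0.45 [[210.0, 261.0], [111.0, 240.0], [70.0, 231.0]]
-0.122 0.5 [[224.0, 246.0], [125.0, 221.0], [86.0, 211.0]]
-0.122 0.55 [[239.0, 231.0], [142.0, 203.0], [103.0, 191.0]]
-0.122 0.6 [[255.0, 216.0], [161.0, 184.0], [123.0, 171.0]]
-0.122 0.66 [[277.0, 199.0], [186.0, 162.0], [149.0, 147.0]]
```

Run:
```python
from station import r
from h import *
J=[.6100,-.2095,2.45]
tgt=tf(J,[[-.145,-.115,.07]])[0]
ax=tf(J,[[0,1,0]])[0]-tf(J,[[0,0,0]])[0]
for el,di in((30,.28),(35,.28),(30,.32),(40,.3)):
    e=np.radians(el);d=ax*np.cos(e)-np.array([0,0,np.sin(e)])
    p=(tgt-d*di).tolist();o=ori(d,[-1,0,0])
    if r.inverse_kinematics(p,o) is not None: break
print(el,di,p,r.inverse_kinematics(p,o))
r.reach(p,o)
s=r.snapshot("wrist");pickle.dump(s,open("w2.pkl","wb"));print(r.sense()["clock"],-np.array(s["R"]).T@s["t"])
u,v=proj(s,tgt)[0].astype(int);print(u,v)
x0=max(0,u-80);y0=max(0,v-60);print(x0,y0)
cv2.imwrite("pics/w2.png",cv2.resize(s["frame"][y0:y0+120,x0:x0+160,::-1],None,fx=5,fy=5,interpolation=cv2.INTER_CUBIC))
```

```text
30 0.28 [0.4804142371214508, -0.572858729168438, 0.21] [-58.10769722  54.91743114  33.11650667  41.93663906 140.43378707
 141.69109055]
4.1083 [ 0.47961116 -0.59099373  0.14026041]
321 198
241 138
```

View pics/w2.png

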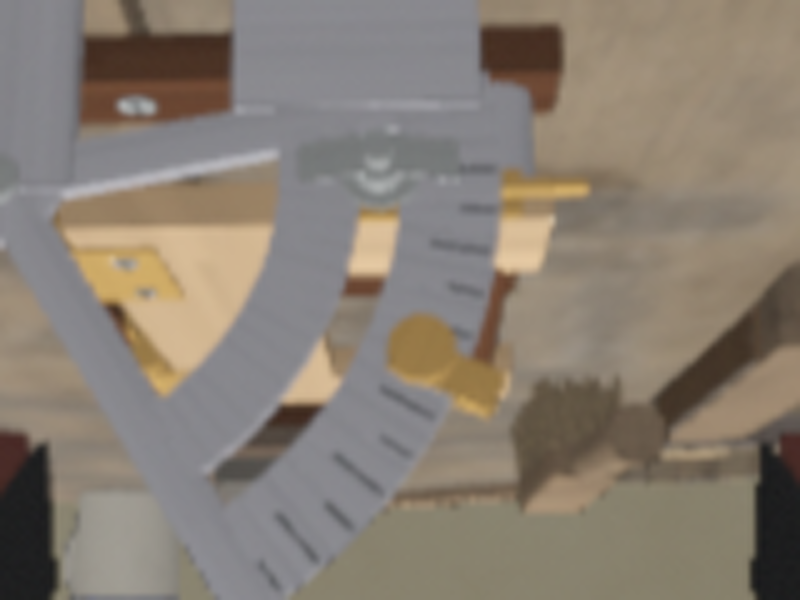

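The picture (upside down) shows the clip clearly: thumb screw centre (423,347), block end centre (485,386), pointer tip (588,189). Scale marks are at (478,168), (478,208), (460,245), (465,290), (408,400), (396,445), (358,474), (338,516) and (297,540).

Run:
```python
from h import *
s=pickle.load(open("w2.pkl","rb"))
def ang(J,uv,y):
    p=(np.array(uv)+.5)/5-.5+[241,138]; R=np.array(s["R"]);C=-R.T@s["t"]
    d=R.T@[(p[0]-s["cx"])/s["fx"],(p[1]-s["cy"])/s["fy"],1]
    t=np.radians(J[2]);ex=np.array([np.cos(t),np.sin(t),0]);ey=np.array([-np.sin(t),np.cos(t),0]);o=np.array([J[0],J[1],0])
    l=(y-(C-o)@ey)/(d@ey);X=C+l*d-o
    a=-.0645-X@ex;b=X[2]-.042
    return np.round([np.hypot(a,b)*1000,np.degrees(np.arctan2(b,a)),np.arctan2(b,a)],3)
for J in([.61,-.2095,2.45],[.611,-.2065,2.45]):
  print("tip",ang(J,(588,189),-.109))
  for y in(-.118,-.122):
    print(y,"thumb",ang(J,(423,347),y-.004),"end",ang(J,(487,386),y+.003))
  for m in[(478,168),(478,208),(460,245),(465,290),(408,400),(396,445),(358,474),(338,516),(297,540)]:print(ang(J,m,-.117),end=' ')
  print("hinge",(proj(s,tf(J,[[-.0645,-.117,.042]]))[0]-[241,138]+.5)*5)
```

```text
tip [1.17973e+02 1.29600e+00 2.30000e-02]
-0.118 thumb [92.009 24.345  0.425] end [105.571  24.71    0.431]
-0.122 thumb [92.38  24.89   0.434] end [105.729  25.168   0.439]
[9.5445e+01 4.2000e-01 7.0000e-03] [9.5614e+01 5.4130e+00 9.4000e-02] [92.943 10.244  0.179] [95.671 15.536  0.271] [93.472 30.154  0.526] [96.062 35.271  0.616] [93.67  40.456  0.706] [96.173 45.412  0.793] [94.267 50.509  0.882] hinge [ -4.37545045 174.77818579]
tip [1.19478e+02 7.71000e-01 1.30000e-02]
-0.118 thumb [92.771 23.657  0.413] end [106.486  24.122   0.421]
-0.122 thumb [93.132 24.201  0.422] end [106.635  24.576   0.429]
[ 9.6724e+01 -2.4600e-01 -4.0000e-03] [9.6796e+01 4.7410e+00 8.3000e-02] [93.999  9.55   0.167] [96.653 14.864  0.259] [94.146 29.505  0.515] [96.671 34.663  0.605] [94.161 39.862  0.696] [96.61  44.864  0.783] [94.602 49.988  0.872] hinge [ -5.65438767 180.08477892]
```

```bash
cat >> h.py <<'E'
J=np.array([.6102,-.2085,2.45]);T0=np.array([.5332,.1989,-1.78]);TH=.424
def gpose(p,sg,z=.033): # tool pose for tray pose p
    g=tf(p,[[0,.111,z+.163]])[0]; a=np.radians(p[2])
    return g.tolist(),ori([0,0,-1],[sg*np.cos(a),sg*np.sin(a),0])
def jt(y,dx=0): # tray pose from jig-frame origin
    return np.r_[tf(J,[[dx,y,0]])[0][:2],J[2]]
E
python3 - <<'E'
from station import r
from h import *
r.move_joints([-75.441,5.22,70.514,0,104.267,60])
for sg in(1,-1):
    p,o=gpose(T0,sg,.15);print(sg,r.inverse_kinematics(p,o))
    p2,o2=gpose(jt(.03),sg);print(r.inverse_kinematics(p2,o2))
c=[]
for sg in(1,-1):
    p,o=gpose(T0,sg,.18);j=r.inverse_kinematics(p,o)
    if j is not None:c.append((abs(j[5]),sg))
sg=min(c)[1];print("sg",sg,c)
p,o=gpose(T0,sg,.18);r.reach(p,o)
p,o=gpose(T0,sg,.034);r.servo_line(p,o,speed=.12)
s=r.sense();print(s["clock"],s["contact_force"])
r.grab(25);s=r.sense();print(s["clock"],s["opening"],s["gripper_force"],s["contact_force"])
E
```

```text
1 [ 2.68557533e+01  8.29123432e+00  7.64761760e+01 -2.54444375e-14
  9.52325897e+01  2.86357533e+01]
[ -9.59289296   9.81205968  86.84648275   0.          83.34145756
 -12.04289296]
-1 [ 2.68557533e+01  8.29123432e+00  7.64761760e+01 -2.54444375e-14
  9.52325897e+01 -1.51364247e+02]
None
sg 1 [(np.float64(28.635753257107798), 1), (np.float64(151.36424674289222), -1)]
10.0833 [-0.18893409 -0.08842629  0.47491424]
11.15 0.0179448411791607 24.975872933864594 [-1.37401691  0.9485386  -0.25848033]
```

Run:
```python
from station import r
from h import *
p,o=gpose(jt(.27),1,.034);r.servo_line(p,o,speed=.1)
s=r.sense();print(s["clock"],np.round(s["contact_force"],1),s["opening"])
s=r.snapshot("top");pickle.dump(s,open("t2.pkl","wb"))
a=cv2.resize(s["frame"][160:250,255:420,::-1],None,fx=4.8,fy=4.8,interpolation=cv2.INTER_CUBIC)
cv2.imwrite("pics/t2.png",a)
```

```text
12.7917 [-0.7 -1.7 -0.4] 0.0177494482585302
```

View pics/t2.png

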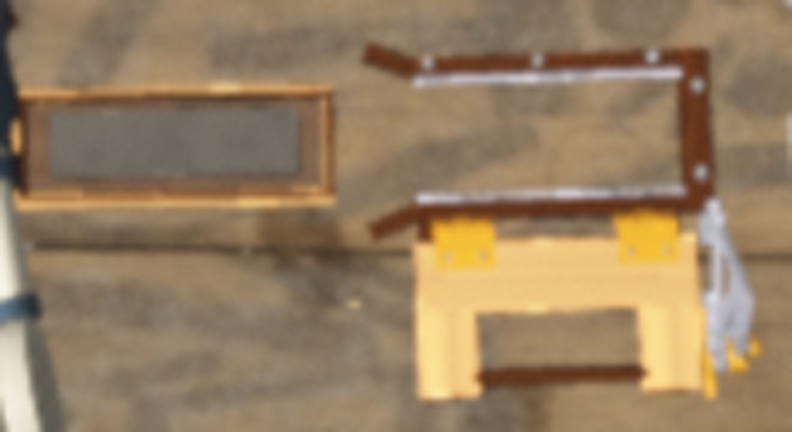

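The tray is aligned before the mouth; its tip is at crop (330,88)-(333,203) and the lips at (415,83)-(682,72) and (418,198)-(685,190). I'll refine yaw with subpixel line fits.

Run:
```python
from h import *
s=pickle.load(open("t2.pkl","rb"));f=s["frame"].astype(float)
R=np.array(s["R"]);C=-R.T@s["t"]
def back(u,v,z):
    d=R.T@np.array([(u-s["cx"])/s["fx"],(v-s["cy"])/s["fy"],1]);return C+d*(z-C[2])/d[2]
def line(us,vfun,z,sig):
    P=[]
    for u in us:
        v0=int(round(vfun(u)));vs=np.arange(v0-3,v0+4);w=sig(f[vs,u]);w=np.clip(w-np.percentile(w,30),0,None)
        P.append(back(u,(w*vs).sum()/w.sum(),z)[:2])
    P=np.array(P);m=np.polyfit(P[:,1],P[:,0],1);res=P[:,0]-np.polyval(m,P[:,1]);k=abs(res)<2*res.std();m=np.polyfit(P[k,1],P[k,0],1)
    return np.degrees(np.arctan(-m[0])),m,res.std()
cv=lambda a,b:(lambda u:160+(np.interp((u-255)*4.8,[a[0],b[0]],[a[1],b[1]]))/4.8)
blue=lambda c:c[:,2]
bl=lambda c:c[:,2]-.5*c[:,0]
a=line(range(344,396),cv((415,83),(682,72)),.0115,bl);b=line(range(344,396),cv((418,198),(685,190)),.0115,bl)
dow=line(range(358,387),cv((480,378),(642,372)),.042,lambda c:-c.sum(1))
g=lambda c:c[:,0]-c[:,2]
t1=line(range(266,322),cv((20,95),(330,88)),.012,g);t2=line(range(266,322),cv((18,208),(333,203)),.012,g)
for n,q in zip(("lipF","lipN","dowel","trayF","trayN"),(a,b,dow,t1,t2)):print(n,np.round(q[0],2),"x at y=-.2:",np.round(np.polyval(q[1],-.2),4),"x at -.12",np.round(np.polyval(q[1],-.12),4),"at 0:",np.round(np.polyval(q[1],0),4),q[2])
print(jt(.27),J)
```

```text
lipF 2.68 x at y=-.2: 0.6502 x at -.12 0.6464 at 0: 0.6408 0.0005798048536446726
lipN 2.92 x at y=-.2: 0.5699 x at -.12 0.5659 at 0: 0.5598 0.00032058220072015575
dowel 3.94 x at y=-.2: 0.4438 x at -.12 0.4383 at 0: 0.43 0.0004880072647289702
trayF 2.06 x at y=-.2: 0.6467 x at -.12 0.6438 at 0: 0.6395 0.0011892780085069117
trayN 1.24 x at y=-.2: 0.566 x at -.12 0.5642 at 0: 0.5616 0.0006694993050363995
[0.59865817 0.06125319 2.45      ] [ 0.6102 -0.2085  2.45  ]
```

```bash
sed -i 's/^J=np.array.*;T0/J=np.array([.6104,-.2085,2.75]);T0/' h.py
python3 - <<'E'
from station import r
from h import *
c,sn=np.cos(np.radians(J[2])),np.sin(np.radians(J[2]))
for y in(.23,.19,.15,.11,.08,.06,.045,.036):
    q=jt(y);q[2]+=.3
    p,o=gpose(q,1,.034);r.servo_line(p,o,speed=.07)
    s=r.sense();F=s["contact_force"];fx=F[0]*c+F[1]*sn;fy=-F[0]*sn+F[1]*c
    print(y,round(s["clock"],2),"Fx %.1f Fy %.1f Fz %.1f"%(fx,fy,F[2]),"Mz %.2f"%s["torque"][2],round(s["opening"],4))
    if abs(fx)>12 or abs(fy)>15: break
E
```

```text
0.23 13.57 Fx -0.3 Fy -3.3 Fz -0.3 Mz -0.05 0.0179
0.19 14.29 Fx 0.0 Fy -3.6 Fz -1.2 Mz -0.07 0.0178
0.15 15.02 Fx -0.7 Fy -3.0 Fz -0.8 Mz -0.15 0.0179
0.11 15.74 Fx -0.4 Fy -3.8 Fz -1.0 Mz -0.14 0.0179
0.08 16.32 Fx -0.9 Fy -3.3 Fz -1.6 Mz -0.09 0.0178
0.06 16.75 Fx -0.5 Fy -2.9 Fz -0.6 Mz -0.08 0.018
0.045 17.12 Fx -1.3 Fy -3.6 Fz -1.0 Mz -0.02 0.0181
0.036 17.39 Fx -0.5 Fy -2.6 Fz -0.6 Mz -0.02 0.0178
```

It's sliding freely. Next I press home in small steps.

Run:
```python
from station import r
from h import *
c,sn=np.cos(np.radians(J[2])),np.sin(np.radians(J[2]))
y=.036
while y>.018:
    y-=.0015;q=jt(y);q[2]+=.3
    p,o=gpose(q,1,.034);r.servo_line(p,o,speed=.02)
    s=r.sense();F=s["contact_force"];fx=F[0]*c+F[1]*sn;fy=-F[0]*sn+F[1]*c
    print(round(y,4),round(s["clock"],2),"Fx %.1f Fy %.1f Fz %.1f"%(fx,fy,F[2]),"Mz %.2f"%s["torque"][2],np.round(s["tcp_pos"]-np.array(p),4))
    if abs(fy+3)>11: break
```

```text
0.0345 17.64 Fx -0.7 Fy 1.6 Fz -1.1 Mz -0.15 [ 0.      0.0004 -0.    ]
0.033 17.89 Fx -0.5 Fy 3.6 Fz -1.5 Mz -0.16 [ 0.      0.0003 -0.    ]
0.0315 18.14 Fx -1.0 Fy 2.1 Fz -1.0 Mz -0.10 [ 0.     -0.0001 -0.    ]
0.03 18.39 Fx -1.0 Fy 2.0 Fz -1.3 Mz -0.10 [ 0.     -0.0002 -0.    ]
0.0285 18.64 Fx -0.7 Fy 1.1 Fz -1.2 Mz -0.03 [-0.     -0.0002  0.    ]
0.027 18.89 Fx 0.6 Fy 2.5 Fz -1.4 Mz -0.10 [-0.     -0.0002 -0.    ]
0.0255 19.14 Fx -0.6 Fy 2.6 Fz -2.6 Mz -0.12 [0.     0.0001 0.    ]
0.024 19.39 Fx -0.4 Fy 7.9 Fz -1.5 Mz -0.19 [ 0.0001  0.0011 -0.    ]
0.0225 19.64 Fx -0.3 Fy 12.1 Fz -0.3 Mz -0.23 [0.0001 0.002  0.    ]
```

```bash
cat >> h.py <<'E'
A0=28.
def hpose(th,depth,dc=0.): # tool pose; th rad, depth = tip beyond dowel minus 19mm (m), dc offset along c
    a=np.radians(A0)-th; d=np.array([np.sin(a),0,-np.cos(a)]);cc=np.array([np.cos(a),0,np.sin(a)])
    L=np.array([-.0645-.1*np.cos(th),-.005,.042+.1*np.sin(th)])-(.163-depth)*d+dc*cc
    Rz=Ro.from_euler('z',J[2],degrees=True)
    return tf(J,L)[0].tolist(),ori(Rz.apply(d),Rz.apply(cc))
E
python3 - <<'E'
from station import r
from h import *
for y in(.021,.0195):
    q=jt(y);q[2]+=.3;p,o=gpose(q,1,.034);r.servo_line(p,o,speed=.02)
    s=r.sense();print(np.round(s["contact_force"],1),np.round(s["tcp_pos"]-np.array(p),4))
r.let_go()
p[2]+=.14;p[1]+=.0;r.servo_line(p,speed=.15)
s=r.snapshot("top");pickle.dump(s,open("t3.pkl","wb"))
print(r.sense()["clock"],r.sense()["contact_force"])
for th in(0,.2,.424):
  for dep in(-.1,-.009,0):print(th,dep,np.round(hpose(th,dep)[0],3),r.inverse_kinematics(*hpose(th,dep)))
E
```

```text
[-0.4 15.4 -1. ] [ 0.0001  0.0028 -0.    ]
[-0.5 18.9  0.5] [ 0.0002  0.0036 -0.    ]
22.425 [ 0.94475184  0.30488993 -0.95773915]
0 -0.1 [ 0.323 -0.227  0.274] [-49.18049728 -38.40656538 121.3147542   22.06225901  79.7315135
 -52.55686048]
0 -0.009 [ 0.366 -0.225  0.194] [-43.88161273 -29.51554251 123.95306624  21.75179062  67.06237375
 -51.90631801]
0 0 [ 0.37  -0.225  0.186] [-43.4044433  -28.42168102 124.05062048  21.79387428  65.77964192
 -51.90686146]
0.2 -0.1 [ 0.374 -0.225  0.314] [-39.78422959 -27.28971274 108.85476129  11.12191258  86.16395531
 -42.08401024]
0.2 -0.009 [ 0.399 -0.224  0.227] [-37.37135028 -21.75448611 113.73005377  10.92422074  75.48572764
 -41.70205363]
0.2 0 [ 0.402 -0.224  0.218] [-37.14543396 -21.03436622 114.07944319  10.92903466  74.39282674
 -41.68249837]
0.424 -0.1 [ 0.438 -0.222  0.346] [-31.52749564 -13.38586665  94.25995892   2.09828399  96.05769085
 -34.00015201]
0.424 -0.009 [ 0.444 -0.221  0.255] [-31.13650547 -11.16265854 101.58106542   2.0694632   86.50553218
 -33.95718933]
0.424 0 [ 0.445 -0.221  0.246] [-31.09827254 -10.80319185 102.19143924   2.06984484  85.53494377
 -33.95400322]
```

Force rose linearly with no motion, so the tray is home. Next is the handle.

Run:
```python
from station import r
from h import *
r.reach(*hpose(0,-.1))
s0=r.sense();print(s0["clock"],s0["contact_force"])
for dep in(-.03,-.015,-.009):
    p,o=hpose(0,dep);r.servo_line(p,o,speed=.06);F=r.sense()["contact_force"];print(dep,np.round(F,1))
    if np.linalg.norm(F-s0["contact_force"])>5: break
else:
    r.grab(5);s=r.sense();print(s["clock"],s["opening"],s["gripper_force"],np.round(s["contact_force"],1))
    p,o=hpose(0,0);r.servo_line(p,o,speed=.03);s=r.sense();print(s["clock"],s["opening"],s["gripper_force"],np.round(s["contact_force"],1))
    w=r.snapshot("wrist");pickle.dump(w,open("w3.pkl","wb"))
```

```text
23.425 [-0.50335195 -0.99967199  0.0315746 ]
-0.03 [-0.8 -0.3  0.1]
-0.015 [ 0.2  0.6 -0.1]
-0.009 [-0.3 -0.2 -0.6]
26.55 0.011533604542709342 5.000207908451557 [-5.7  0.1  0.7]
27.0 0.0117667725651994 5.000430643558502 [-4.8 -1.9 -0.3]
```

Dowel held (opening 11.5 mm); the side force suggests my x is about 1 mm off. I'll correct it, grip firmly and swing.

```bash
sed -i 's/    return tf(J,L)\[0\].tolist(),ori(Rz/    L[0]+=HX\n    return tf(J,L)[0].tolist(),ori(Rz/; s/^A0=28./A0=28.;HX=-.0012/' h.py
python3 - <<'E'
from station import r
from h import *
p,o=hpose(0,0);r.servo_line(p,o,speed=.03);print(np.round(r.sense()["contact_force"],1))
r.grab(30)
for th in np.linspace(0,.424,9)[1:]:
    p,o=hpose(th,0);r.servo_line(p,o,speed=.05);s=r.sense()
    F=s["contact_force"];print(round(th,3),round(s["clock"],2),np.round(F,1),round(s["torque"][1],2),np.round(s["opening"],4))
    if np.linalg.norm(F)>20: break
w=r.snapshot("wrist");sc=r.snapshot("scene");t=r.snapshot("top");pickle.dump((w,sc,t),open("f.pkl","wb"))
tip=lambda th:tf(J,[[-.0645-.118*np.cos(th),-.111,.042+.118*np.sin(th)]])
print("tip px wrist",proj(w,tip(.424)),"scene",proj(sc,tip(.424)))
E
```

```text
[ 2.4 -2.7 -2.7]
0.053 27.91 [ 2.9 -4.4 -3.5] -0.14 0.0114
0.106 28.3 [ 4.7 -4.1 -3.3] -0.35 0.011
0.159 28.69 [ 5.  -4.7 -2.9] -0.45 0.0114
0.212 29.08 [ 4.3 -4.6 -2.9] -0.57 0.0107
0.265 29.48 [ 4.1 -5.3 -2.9] -0.57 0.0111
0.318 29.87 [ 4.4 -5.2 -2.9] -0.6 0.0111
0.371 30.26 [ 3.4 -4.7 -2.4] -0.62 0.0115
0.424 30.65 [ 3.4 -4.9 -2.8] -0.63 0.0111
tip px wrist [[298.16518305 413.55171525]] scene [[321.51080578 269.48833249]]
```

Run:
```python
import cv2,pickle,numpy as np
w,sc,t=pickle.load(open("f.pkl","rb"))
R=lambda a,k:cv2.resize(a[:,:,::-1],None,fx=k,fy=k,interpolation=cv2.INTER_CUBIC)
im=np.zeros((592,800,3),np.uint8)
a=R(sc["frame"][245:295,292:352],6.5);im[:a.shape[0],:a.shape[1]]=a
c=R(w["frame"],.625);im[:c.shape[0],400:800]=c[:,:400]
b=R(t["frame"][170:225,250:415],4.8);im[326:326+b.shape[0],:b.shape[1]]=b
cv2.imwrite("pics/f.png",im)
```

```text
(no output)
```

View pics/f.png

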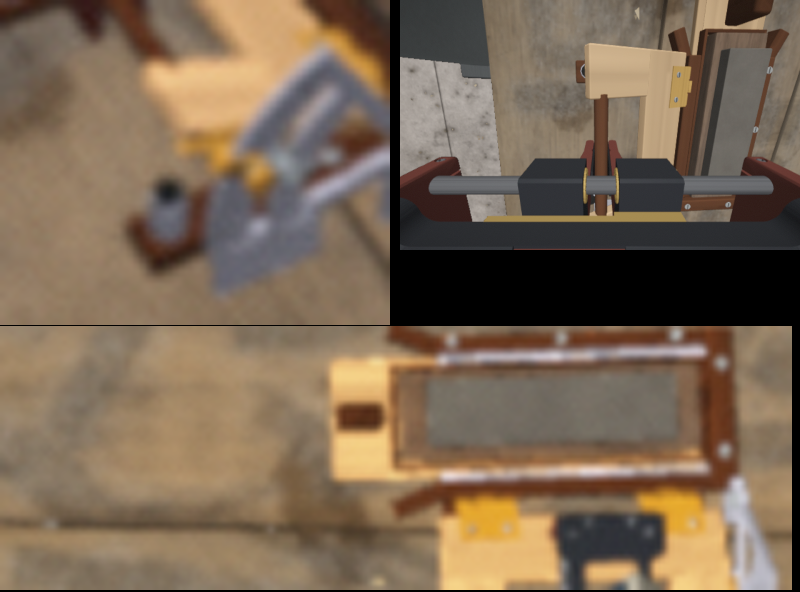

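The tray sits home against the stop under both lips, with its grip at (360,415). In the scene crop, the pointer tip at (182,148) meets the clip at (225,150). I'll check the rest angle numerically by tracking board features between the level and raised wrist views.

Run:
```python
from h import *
w,sc,t=pickle.load(open("f.pkl","rb"));w3=pickle.load(open("w3.pkl","rb"));d0=pickle.load(open("d0.pkl","rb"))["scene"]
g=lambda s:cv2.cvtColor(s["frame"],cv2.COLOR_RGB2GRAY)
m=np.zeros((400,640),np.uint8);m[62:165,285:440]=255;m[150:240,385:440]=255
hsv=cv2.cvtColor(w3["frame"],cv2.COLOR_RGB2HSV)
wood=((hsv[...,2]>170)&(hsv[...,0]>8)&(hsv[...,0]<28)&(hsv[...,1]>50)).astype(np.uint8)*255
m&=cv2.dilate(wood,np.ones((5,5)))
P=cv2.goodFeaturesToTrack(g(w3),60,.01,5,mask=m)
Q,st,e=cv2.calcOpticalFlowPyrLK(g(w3),g(w),P,None,winSize=(17,17))
B,st2,_=cv2.calcOpticalFlowPyrLK(g(w),g(w3),Q,None,winSize=(17,17))
ok=(st.ravel()==1)&(np.linalg.norm((B-P).reshape(-1,2),axis=1)<.3);P=P.reshape(-1,2)[ok];Q=Q.reshape(-1,2)[ok]
print(len(P),"flow med",np.median(Q-P,0))
Jh=J+[-.0012,0,0];R=np.array(w3["R"]);C=-R.T@w3["t"]
for zt in(.046,.050):
    d=np.c_[(P[:,0]-w3["cx"])/w3["fx"],(P[:,1]-w3["cy"])/w3["fy"],np.ones(len(P))]@R
    X=C+d*((zt-C[2])/d[:,2])[:,None]
    Rz=Ro.from_euler('z',Jh[2],degrees=True).as_matrix()
    L=(X-[Jh[0],Jh[1],0])@Rz-[-.0645,0,.042]
    def pr(th):
        return proj(w,(Ro.from_euler('y',th).apply(L)+[-.0645,0,.042])@Rz.T+[Jh[0],Jh[1],0])
    k=(L[:,0]>-.12)&(L[:,0]<-.01)
    q=least_squares(lambda th:(pr(th[0])-Q)[k].ravel(),[.42],loss='soft_l1',f_scale=.5)
    print(zt,q.x,k.sum(),np.round(np.median((pr(q.x[0])-Q)[k],0),2),"med abs",np.median(abs((pr(q.x[0])-Q)[k]),0))
# scene: moving-tip check
tip=lambda th:proj(sc,tf(Jh,[[-.0645-.118*np.cos(th),-.109,.042+.118*np.sin(th)]]))[0]
print("tip",[np.round(tip(a),1).tolist() for a in(0,.40,.424,.45)])
for n,s,c in(("start",d0,tip(0)),("end",sc,tip(.424))):
    h=cv2.cvtColor(s["frame"],cv2.COLOR_RGB2HSV);u,v=c.astype(int);print(n,u,v)
    for y in range(v-6,v+7):print(y,''.join('Y' if 12<hh<30 and S>130 and V>120 else '.' for hh,S,V in h[y,u-8:u+16]))
```

```text
14 flow med [4.6509247 0.9839668]
0.046 [0.42022956] 14 [-4.06 -0.76] med abs [5.26568405 0.7586432 ]
0.05 [0.42060119] 14 [-4.01 -0.76] med abs [5.27118024 0.76414315]
tip [[317.1, 282.4], [320.3, 269.9], [320.7, 269.1], [321.2, 268.2]]
start 317 282
276 ...........YYYY.........
277 ..........YYYYY.........
278 .........YYYYYY.........
279 ........YYYYYY..........
280 .......YYYYYY...........
281 .......YYYY.............
282 ........................
283 ........................
284 ........................
285 ........................
286 ........................
287 ........................
288 ........................
end 320 269
263 ........................
264 .............YYY........
265 ..........YYYYYY........
266 ........YYYYYYYY........
267 ........YYYYYYY.........
268 ........YYYYYYY.........
269 ............YYYY..Y.....
270 ............YYYYYYYY....
271 .............YY..YYYY...
272 ..................YYYY..
273 ..................YYY...
274 ........................
275 ........................
```

Run:
```python
from h import *
w,sc,t=pickle.load(open("f.pkl","rb"));w3=pickle.load(open("w3.pkl","rb"));d0=pickle.load(open("d0.pkl","rb"))["scene"]
for s in(w3,w):
    h=cv2.cvtColor(s["frame"],cv2.COLOR_RGB2HSV);f=s["frame"].astype(int)
    wood=(h[...,2]>165)&(h[...,0]>8)&(h[...,0]<28)&(h[...,1]>45)
    for v in(75,90,105,120,140,150,):
        c=np.where(wood[v,280:470])[0]+280; print(v,c.min() if len(c) else None,c.max() if len(c) else None,end=' | ')
    for v in(175,200,220):
        row=f[v,290:360].sum(1);c=np.where(row<.62*np.median(row))[0]+290;print("dow",v,c.min() if len(c) else 0,c.max() if len(c) else 0,end=' ')
    for u in(310,330,350,370):
        c=np.where(wood[40:200,u])[0]+40;print("col",u,c.min() if len(c) else 0,c.max() if len(c) else 0,end=' ')
    print()
for n,s in(("start",d0),("end",sc)):
    h=cv2.cvtColor(s["frame"],cv2.COLOR_RGB2HSV);print(n)
    for y in range(262,284):print(y,''.join('Y' if 12<hh<30 and S>130 and V>120 else 'w' if 8<hh<30 and S>60 and V>170 else '.' for hh,S,V in h[y,312:342]))
Jh=J+[-.0012,0,0]
pt=lambda R,y,th:np.round(proj(sc,tf(Jh,[[-.0645-R*np.cos(th),y,.042+R*np.sin(th)]]))[0]-[312,262],1)
for th in(.40,.424,.45):print(th,"tip",pt(.118,-.109,th),"clip end",pt(.106,-.115,th),"thumb",pt(.092,-.124,th))
```

```text
75 302 448 | 90 302 457 | 105 303 456 | 120 303 464 | 140 303 462 | 150 304 460 | dow 175 310 332 dow 200 311 331 dow 220 311 331 col 310 69 157 col 330 71 150 col 350 73 154 col 370 75 153 
75 300 469 | 90 299 457 | 105 302 455 | 120 303 463 | 140 303 465 | 150 303 459 | dow 175 311 331 dow 200 311 332 dow 220 311 331 col 310 69 157 col 330 71 150 col 350 73 154 col 370 75 153 
start
262 .........wwwwwwwwwww..........
263 ......wwwwwwwwwwwww...........
264 ....wwwwwwwwwwwwww............
265 ....wwwwwwwwwwwwww............
266 wwwwwwwwwwwwwwwww.............
267 wwwwwwwwwwwwwwww..............
268 wwwwwwwwwwwwYYYw..............
269 wwwwwwwwwwwwYYYY..YY..........
270 wwwwwwwwwwwwYYYY.YYYYw........
271 wwwwwwwwwwwwwYY..YYYYY........
272 .wwwwwwwwwwwww....YYYY........
273 ..wwwwwwwwwwww....YYY.........
274 ...wwwwwwwwww.................
275 ...wwwwwwwYw..................
276 ....wwwwYYYY..................
277 .....wwYYYYY..................
278 ......YYYYYY..................
279 .....YYYYYY...................
280 ....YYYYYY....................
281 ....YYYY......................
282 ........
[... 305 characters left out ...]
.
269 ............YYYY..Y...........
270 ............YYYYYYYYw.........
271 .............YY..YYYY.........
272 ..................YYYY........
273 ..................YYY.........
274 ..............................
275 ..............................
276 ..............................
277 ..............................
278 ..............................
279 ..............................
280 ..............................
281 ..............................
282 ..............................
283 ..............................
0.4 tip [8.3 7.9] clip end [13.2  9.1] thumb [19.2 11.1]
0.424 tip [8.7 7.1] clip end [13.6  8.4] thumb [19.6 10.4]
0.45 tip [9.2 6.2] clip end [14.   7.6] thumb [19.9  9.8]
```

Run:
```python
from station import r
from h import *
s=r.sense();p,o=hpose(.424,0);d=Ro.from_euler('xyz',s["orientation"],degrees=True).as_matrix()[:,2]
print(np.round(s["tcp_pos"]-np.array(p),4),"theta",np.arcsin(((s["tcp_pos"]+.163*d)[2]-.042)/.1),s["opening"],s["gripper_force"],s["clock"])
print(r.hand_in())
```

```text
[-0.0004 -0.0002 -0.0009] theta 0.4147814337925437 0.011251035583330031 29.999891817569733 30.8
the job is handed in; nothing more can be done
None
```

The job is handed in. The tray is home against the back stop under both lips, and the gripper holds the blade rest by its dowel at about 0.415–0.44 rad. I read the clip at about 0.424 rad (good to about 0.01), so pointer and clip should line up to within about 0.015 rad.

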